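Start up the shoe finishing machine

TASK

Start up the bench finishing machine for polishing, tapping its switches lightly with a closed fingertip: first press in the supply switch on the socket block to give the bench power, then the square extraction button on the machine's panel so that the suction is running, and then the round brush start button beside it. Press each one gently from above until it stays in, then take the hand away; keep off the mushroom-shaped stop button, and leave the last, the tin and the shoe brush lying as they are.

Things in the scene. Friction and masses are not known exactly. Their poses are not given: they have to be found in the camera images.
- finisher: Green bench finishing machine, bolted down. Origin: centre of its underside, on the bench; x to its back (away from the robot), y to its left; turned up to 0.25 rad. Cabinet 300 (x) by 540 mm (y), top 100 mm high. Level aluminium panel on the right end, x -0.13 to 0.07, y -0.248 to -0.078 m, top at 104 mm. Motor and wheels stand left of y = -0.03 m. A fixed knob on the panel stands 20 mm high.
- extraction_top (a point): Top centre of the extraction button: black square cap, 32 by 32 mm, front left on the machine's panel, 122 mm above the bench when out. It stands 18 mm out of the panel, in a bezel 4 mm high and 42 mm wide. Pressed straight down; the point moves with the cap.
- brush_start_top (a point): Top centre of the brush start button: black round cap, 32 mm across, front right on the machine's panel, 75 mm to the right of the extraction button, 122 mm above the bench when out. It stands 18 mm out of the panel, in a bezel 4 mm high and 42 mm across. Pressed straight down; the point moves with the cap.
- hood_top (a point): Top centre of the steel suction hood behind the brush wheel (180 mm across, 40 mm thick, on the spindle 210 mm above the bench), 314 mm above the bench: the highest part of the machine. A like hood and a felt wheel stand 206 mm to its left, the motor (top 291 mm) between them. The nearer hood's right side and the spindle's end stand 95 mm or more to the left of the extraction button.
- stop_top (a point): Centre of the top of the stop button: black mushroom head 40 mm across, 34 mm above the panel (138 mm above the bench), 105 mm behind the brush start button. Not to be pressed.
- socket_block: Aluminium socket block with black end caps, bolted to the bench to the robot's right, in one of two places beside the last. 250 mm (its x, away from the robot) by 80 mm, 51 mm high; a fixing tab 28 mm long, 4 mm high beyond each end. Two flat white sockets at x = 0 and 0.065 m, the supply switch at x = -0.078 m, near the robot's end. Origin: centre of its underside.
- supply_top (a point): Centre of the top face of the supply switch: black square cap, 32 by 32 mm, on the socket block, 66 mm above the bench when out; the cap stands 18 mm out of the block's top in a bezel 4 mm high and 44 mm wide. Pressed straight down; the point moves with the cap.
- supply (a joint): How far the supply switch is pressed in, m: 0 out (off), 0.008 fully in; it counts as on from 0.005. It gives way at about 3 N, takes about 5 N fully in, and stays where it is left. Above it the cap itself has a cushion spring: it gives up to 4 mm more at 2.5 N per mm and comes back up.
- extraction (a joint): How far the extraction button is pressed in, m: 0 out (off), 0.008 fully in; on from 0.005. Gives way at about 3 N, takes about 5 N fully in, and stays where it is left. Above it the cap itself has a cushion spring: it gives up to 4 mm more at 2.5 N per mm and comes back up.
- brush_start (a joint): How far the brush start button is pressed in, m: 0 out (off), 0.008 fully in; on from 0.005. Gives way at about 3 N, takes about 5 N fully in, and stays where it is left. Above it the cap itself has a cushion spring: it gives up to 4 mm more at 2.5 N per mm and comes back up.
- stop (a joint): How far the stop button is pressed in, m: 0 out, 0.005 fully in; a spring of 6 to 8.5 N returns it. To be left alone.
- last: Loose wooden shoe last, 265 mm long (its x, heel towards the robot), 88 mm wide, 102 mm high at the heel end, standing on its sole to the robot's right, beside the socket block. Origin: in its underside, midway along. To be left alone.
- tin: Loose round polish tin, 86 mm across, 27 mm high, to the far right. Origin: centre of its underside. To be left alone.
- shoe_brush: Loose shoe brush lying on its bristles behind the socket block, 170 by 58 mm, 46 mm high. Origin: centre of its underside. To be left alone.

How it is judged:
On the way, in this order (a step that is already met when the one before it is completed fails the run):
1. the supply switch is pressed in and stays in (value of joint supply above 0.005 m), for 0.2 s.
2. then the extraction button is pressed in and stays in (value of joint each of supply, extraction above 0.005 m), for 0.2 s.
3. then the brush start button is pressed in and stays in (all of step 2 and value of joint brush_start above 0.005 m), for 0.2 s.
At the end, for the whole second after the job is handed in: The supply switch, the extraction button and the brush start button all stay pressed in by more than 5 of their 8 mm, the stop button is out (within 2 mm), and the last, tin and shoe brush lie within 10 mm of where they were (all of step 3 and value of joint stop below 0.002 m and distance of each of last, tin, shoe_brush from where it was at the start of the episode below 0.01 m); the robot touches nothing.
It fails at once if the extraction button is pressed in (3 mm) before the supply is on (value of joint extraction above 0.003 m and value of joint supply below 0.004 m).
It fails at once if the brush start button is pressed in (3 mm) before the extraction is on (value of joint brush_start above 0.003 m and value of joint extraction below 0.004 m).
It fails at once if the stop button is pressed (2 mm) (value of joint stop above 0.002 m).
It fails at once if the robot presses or bumps the machine or the socket block with more than 20 N, which is not lightly (contact force between any of finisher, socket_block and the fingers above 20 N or contact force between any of finisher, socket_block and the arm above 20 N).
It fails at once if the last, the tin or the shoe brush is moved more than 10 mm, or lifted (distance of any of last, tin, shoe_brush from where it was at the start of the episode above 0.01 m).
It also fails if it takes over 64 s, if anything falls off the work surface, if the arm or the gripper's body presses on something with over 40 N, if the wrist force passes 120 N, or if a joint passes its speed limit or range.

ROBOT

A 6-joint arm with a two-finger parallel gripper is mounted at the origin on the work surface. World frame = base frame: x ahead of the robot, y to its left, z up, the work surface at z = 0. Lengths are in m, angles in rad, forces in N, time in s.
With the tool pointing down it reaches from about 0.35 to 0.875 m from the base axis. Payload 4.2 kg.
Tool frame: the origin (TCP) lies on the centre line of the jaws, within the pads' length; the fingertips stand 19 mm ahead of it and the grasp point (between the pads) is the TCP; z points along the fingers, y is the line along which they close (so a half turn about z gives the same grasp; the last joint's range is limited). The gripper opens to 87 mm and grips with 3 to 60 N. Pads are 19 mm wide; open, the fingers measure 117 mm over their backs; the gripper's body (75 mm by 190 mm) begins 51 mm behind the grasp point.
Start: joints at [1.587, 0.385, 0.008, 0, -1.194, -0.259], TCP at [0.15, 0.607, 0.242] pointing down, gripper open.
Joint ranges: [-3.14, 3.14], [-1.21, 2.06], [-1.07, 1.41], [-3.16, 2.05], [-2.99, -0.16], [-3.1, 3.1]. Speed limits (rad/s): [2.79, 2.79, 3.14, 3.14, 3.14, 3.14].

INTERFACE

Orientations are given as a unit quaternion [x, y, z, w].
In Python, from rig import * gives the robot as it stands.
- The arm moves only by the tool servo_tool, never from a script. Its argument "commands" is a list of rows, each an object with "delta_pos": the shift along the tool's x, y, z in units of 25 mm (1.0 is 25 mm), a list of three; "turn": the turn, a rotation vector about the tool's x, y, z in units of 8 degrees (1.0 is 8 degrees), a list of three. A call has 1 to 12 rows; each row shifts and turns the commanded pose from where the row before left it, along the tool's axes as they then stand; what a row does not reach is not made up. A row lasts 1/10 s, in which the tool goes at most 50 mm and 8.59 degrees, less where a joint would pass 70% of its speed; a pose out of reach is approached as far as the arm can. A call is refused whole if a number of a shift passes 1 or a number of a turn 1, either way. A call with a gripper value outside its range is refused whole. "hand" is the closure in counts, from 0 (fully open) to 255 (shut), set as the call begins (left out, the last holds). The fingers move at their own pace and stop on an object; the grip force is fixed at half the most. Time passes only in rows, so rows that do not move let the fingers close. It gives the time, the measured TCP pose, the force, the opening and the grip force at its end, in the units of the state.
- read_state(): the state, without advancing time (a new reading comes with each control period).
- grab_frame(name): name is "side" or "top"; returns (picture, depth): 480x640x3 uint8, blue, green, red; 480x640 float32, m along the optical axis (not along the pixel's ray), 0 where there is no reading.
- camera_params(name): a dict with "camera_matrix" (3x3 intrinsics, pixels), "extrinsics" (4x4, takes a point from camera to world coordinates). Camera axes: x right, y up, looking along -z (the intrinsics and any distortion apply to the point x, -y, -z); pixel columns grow to the right and rows downward; lengths in m; the calibration is good to about 2 mm. A picture is of the moment at which its call begins. camera_params takes no time and is no camera call.
- close_job(): hands the job in; it is judged then, once.
Trained networks look in the newest picture that a camera, given by its name, has taken for a name from the list of things; names that differ only in an ending like _2 or _b are one class to them, and where a whole thing is asked for, a point or a joint stands for the part that bears it (a point fixed in the world has none). Each returns a list of dicts, best first, with "p" (0 to 1); they miss things now and then, are a little off and sometimes report something else, mostly with a low value. They report only what shows in the picture. A call takes as long as a camera call.
- look_for(camera, name): "extent" ([left, top, right, bottom] in pixels, round what is visible of it).
- landmark_of(camera, name): "location" ([column, row] in pixels: a listed point, or the origin of a listed thing).
The state is a dict: "t": time; "qpos": joint angles; "joint_vel": joint speeds; "joint_efforts": joint torques, N m; "tool_pos": TCP position; "tcp_rot": TCP orientation; "contact_force": force on the tool from outside, world axes, zero at the start; "ft_torque": the same for the moment, N m; "width": finger opening in m; "gripper_force": force on a finger pad.
Only numpy, scipy, OpenCV 4.12 (cv2) and the standard library are available. Lean on these libraries where they do the work, as an engineer would, in place of code of your own. Each camera call takes 0.05 s, during which the arm holds its last target. There are 200 camera calls.

## Working session

There is one attempt and no reset: what is moved stays moved. The work goes in short steps, Python scripts to look and compute and a tool call to move; the robot and the scene stay as the last step left them, time stands still between calls to the robot, and variables do not carry over. Pictures are saved under pics/ and viewed, at most 10 in all, crops included, and the job is handed in when it is done.

Besides the shell and the picture viewer there is one more tool, called after "Emit:" by a JSON object that holds its "method" and its "body". servo_tool: Moves the arm, as the interface text tells. Its arguments: {"type":"object","properties":{"commands":{"type":"array"},"hand":{"type":"number"}},"required":["commands"]}

```bash
mkdir -p pics && cat > h.py <<'E'
from rig import *
import numpy as np, cv2
def ray(cam,px):
    P=camera_params(cam);K=np.array(P["camera_matrix"]);E=np.array(P["extrinsics"])
    d=np.linalg.inv(K)@[px[0],px[1],1.];d=np.array([d[0],-d[1],-d[2]])
    return E[:3,3],E[:3,:3]@d
def at_z(cam,px,z):
    o,d=ray(cam,px);return o+d*(z-o[2])/d[2]
def at_depth(cam,px,D):
    u,v=np.round(px).astype(int);p=D[v-2:v+3,u-2:u+3];p=p[p>0]
    o,d=ray(cam,px);return o+d*np.median(p) if p.size else None
E
python3 - <<'E'
from h import *
np.set_printoptions(precision=4,suppress=True)
s=read_state();print(s["t"],s["tool_pos"],s["tcp_rot"],s["contact_force"],s["width"])
Z=dict(supply_top=.066,extraction_top=.122,brush_start_top=.122,stop_top=.138,hood_top=.314,socket_block=0,finisher=0,last=0,tin=0,shoe_brush=0)
for c in("side","top"):
    im,D=grab_frame(c);cv2.imwrite(f"pics/{c}0.png",im)
    print(c,np.array(camera_params(c)["extrinsics"])[:3,3])
    for n,z in Z.items():
        for r in landmark_of(c,n)[:2]:
            px=np.array(r["location"]);print(n,round(r["p"],2),px,at_z(c,px,z),at_depth(c,px,D))
E
```

```text
0.0 [0.1501 0.6061 0.2405] [ 0.9926 -0.1212 -0.0001  0.0011] [-0.5344 -0.98    0.648 ] 0.08726831561827852
side [-0.0275 -0.9627  1.1277]
supply_top 0.61 [303.1 355.3] [ 0.4426 -0.2072  0.066 ] [ 0.4424 -0.2074  0.0663]
extraction_top 0.72 [249.1 238.2] [0.5068 0.1501 0.122 ] [0.5068 0.1501 0.1221]
extraction_top 0.69 [337.1 361.7] [ 0.4674 -0.2993  0.122 ] [ 0.5034 -0.251   0.0488]
brush_start_top 0.62 [257.5 256.9] [0.4896 0.0756 0.122 ] [0.4892 0.0749 0.1227]
stop_top 0.75 [298.1 244.1] [0.589  0.0472 0.138 ] [0.5881 0.0456 0.1395]
stop_top 0.74 [289.8 133.6] [0.8514 0.5172 0.138 ] [0.6936 0.2516 0.3156]
hood_top 0.56 [291.  134.5] [0.6953 0.2485 0.314 ] [0.6959 0.2494 0.3134]
hood_top 0.42 [256.4 256.2] [ 0.39   -0.1196  0.314 ] [0.4882 0.0786 0.1226]
socket_block 0.77 [335.4 363.4] [ 0.5213 -0.2208  0.    ] [ 0.4982 -0.252   0.0474]
last 0.62 [364.  401.1] [ 0.5145 -0.3404  0.    ] [ 0.4932 -0.3648  0.0443]
tin 0.82 [418.8 444.9] [ 0.5445 -0.488   0.    ] [ 0.5308 -0.4994  0.027 ]
tin 0.71 [294.3 133.6] [0.9874 0.7151 0.    ] [0.7038 0.2461 0.3152]
top [ 0.4787 -0.064   1.281 ]

[... 228 characters left out ...]
.2388 0.3124]
brush_start_top 0.46 [263.7 271.7] [0.4953 0.0768 0.122 ] [0.4953 0.0769 0.1213]
stop_top 0.68 [278.6 233.3] [0.5949 0.0386 0.138 ] [0.5953 0.0389 0.1344]
hood_top 0.6 [185.4 178.1] [0.6978 0.2322 0.314 ] [0.6981 0.2326 0.3128]
socket_block 0.73 [367. 267.] [ 0.514  -0.2066  0.    ] [ 0.5127 -0.2013  0.0477]
finisher 0.83 [207.1 231.4] [0.612  0.2589 0.    ] [0.6018 0.234  0.0986]
last 0.89 [415.  268.1] [ 0.5124 -0.3456  0.    ] [ 0.5104 -0.3288  0.0764]
last 0.25 [275.  235.9] [0.6012 0.0612 0.    ] [0.5881 0.0479 0.1364]
tin 0.58 [462.3 261.6] [ 0.5327 -0.4831  0.    ] [ 0.5317 -0.4749  0.0252]
shoe_brush 0.79 [370.8 179.7] [ 0.7711 -0.2176  0.    ] [ 0.7609 -0.2123  0.0445]
```

View pics/top0.png

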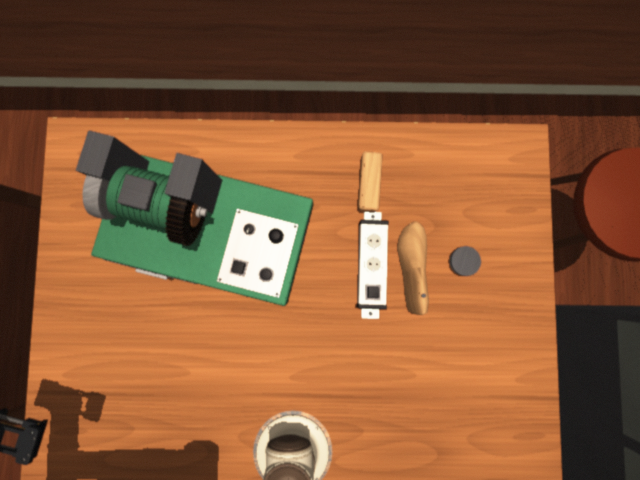

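```bash
python3 - <<'E'
import cv2
a=cv2.imread("pics/top0.png")[180:330,210:450];b=cv2.imread("pics/side0.png")[200:400,210:410]
cv2.imwrite("pics/c1.png",cv2.resize(a,(800,500),interpolation=cv2.INTER_CUBIC))
cv2.imwrite("pics/c2.png",cv2.resize(b,(600,600),interpolation=cv2.INTER_CUBIC))
E
```

```text
(no output)
```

View pics/c1.png

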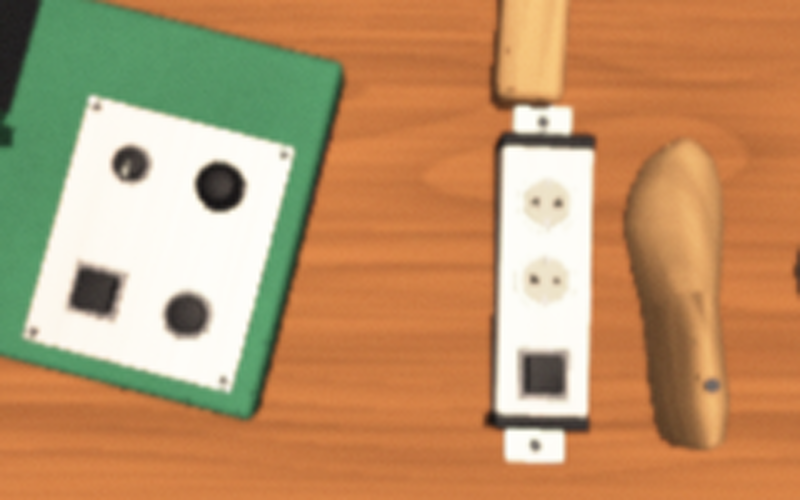

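View pics/c2.png

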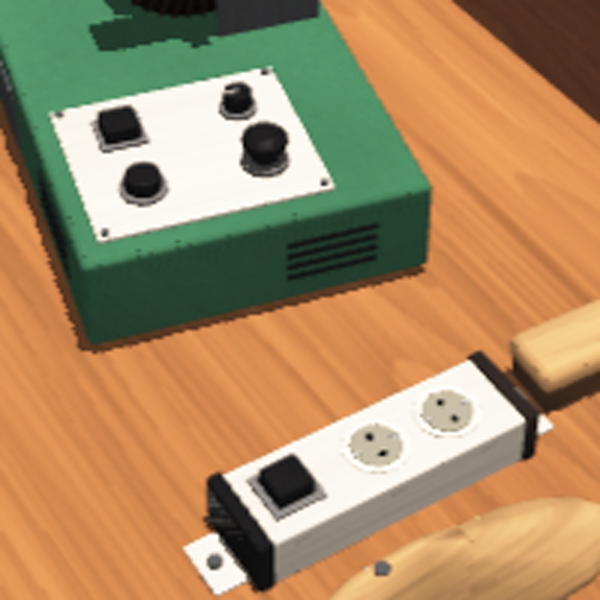

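The top view shows the extraction button at about (239,267), the brush start at (266,274), the stop at (276,235) and the supply switch at (373.5,292). The last stands to the right of the switch, at about (416,268). In the side view, supply is at about (306,359), extraction at (250,241) and brush start at (257,260).

```bash
python3 - <<'E'
from h import *
np.set_printoptions(precision=4,suppress=True)
G=dict(top=dict(supply=(373.5,292,.066),ext=(238.8,267.3,.122),brush=(266,274.2,.122)),side=dict(supply=(306,359,.066),ext=(250,241,.122),brush=(257.3,259.7,.122)))
for c,g in G.items():
    im,D=grab_frame(c);v=im.max(2)
    for n,(u,w,z) in g.items():
        # cap top: dark pixels whose 3D height is at the cap's top
        S=[]
        for y in range(int(w)-12,int(w)+13):
            for x in range(int(u)-12,int(u)+13):
                if D[y,x]>0 and v[y,x]<90:
                    o,d=ray(c,(x,y));p=o+d*D[y,x]
                    if abs(p[2]-z)<.006:S.append(p)
        S=np.array(S);print(c,n,at_z(c,(u,w),z),len(S),S.mean(0),np.ptp(S,axis=0))
E
```

```text
top supply [ 0.4443 -0.2171  0.066 ] 112 [ 0.4442 -0.2156  0.0648] [0.0274 0.0281 0.0097]
top ext [0.506  0.1421 0.122 ] 130 [0.5071 0.1446 0.1204] [0.0313 0.0316 0.0102]
top brush [0.4889 0.0706 0.122 ] 94 [0.4894 0.0725 0.1207] [0.0261 0.0268 0.0117]
side supply [ 0.4423 -0.2194  0.066 ] 172 [ 0.4411 -0.2192  0.0658] [0.0327 0.0331 0.0117]
side ext [0.5034 0.1391 0.122 ] 106 [0.5032 0.1423 0.1219] [0.0323 0.0393 0.0118]
side brush [0.4841 0.0668 0.122 ] 93 [0.4856 0.0689 0.1219] [0.0273 0.033  0.0114]
```

Emit:
{"method": "servo_tool", "body": {"commands": [{"delta_pos":[0,0,-1],"turn":[0,0,0]},{"delta_pos":[0,0,-1],"turn":[0,0,0]},{"delta_pos":[0,0,-1],"turn":[0,0,1]},{"delta_pos":[0,0,-1],"turn":[0,0,1]},{"delta_pos":[0,0,-0.5],"turn":[0,0,1]},{"delta_pos":[0,0,0],"turn":[0,0,1]},{"delta_pos":[0,0,0],"turn":[0,0,1]},{"delta_pos":[0,0,0],"turn":[0,0,1]},{"delta_pos":[0,0,0],"turn":[0,0,1]},{"delta_pos":[0,0,0],"turn":[0,0,1]},{"delta_pos":[0,0,0],"turn":[0,0,1]},{"delta_pos":[0,0,0],"turn":[0,0,0.5]}], "hand": 255}}

```text
t: 2.4
tool_pos: [0.1502, 0.6066, 0.354]
tcp_rot: [-0.706, 0.708, -0.0, -0.0]
contact_force: [-0.1, -0.1, 1.0]
width: 0.0027
gripper_force: 0.0
```

Emit:
{"method": "servo_tool", "body": {"commands": [{"delta_pos":[1,-1,0],"turn":[0,0,0]},{"delta_pos":[1,-1,0],"turn":[0,0,0]},{"delta_pos":[1,-1,0],"turn":[0,0,0]},{"delta_pos":[1,-1,0],"turn":[0,0,0]},{"delta_pos":[1,-1,0],"turn":[0,0,0]},{"delta_pos":[1,-1,0],"turn":[0,0,0]},{"delta_pos":[1,-1,0],"turn":[0,0,0]},{"delta_pos":[1,-1,0],"turn":[0,0,0]},{"delta_pos":[1,-1,0],"turn":[0,0,0]},{"delta_pos":[1,-1,0],"turn":[0,0,0]},{"delta_pos":[1,-1,0],"turn":[0,0,0]},{"delta_pos":[1,-0.7,0],"turn":[0,0,0]}]}}

```text
t: 3.6
tool_pos: [0.4444, 0.3059, 0.354]
tcp_rot: [0.707, -0.707, 0.0, -0.0]
contact_force: [-0.7, 0.0, -0.3]
width: 0.0005
gripper_force: 0.0
```

Emit:
{"method": "servo_tool", "body": {"commands": [{"delta_pos":[1,0,0],"turn":[0,0,0]},{"delta_pos":[1,0,0],"turn":[0,0,0]},{"delta_pos":[1,0,0],"turn":[0,0,0]},{"delta_pos":[1,0,0],"turn":[0,0,0]},{"delta_pos":[1,0,0],"turn":[0,0,0]},{"delta_pos":[1,0,0],"turn":[0,0,0]},{"delta_pos":[1,0,0],"turn":[0,0,0]},{"delta_pos":[1,0,0],"turn":[0,0,0]},{"delta_pos":[1,0,0],"turn":[0,0,0]},{"delta_pos":[1,0,0],"turn":[0,0,0]},{"delta_pos":[1,0,0],"turn":[0,0,0]},{"delta_pos":[1,0,0],"turn":[0,0,0]}]}}

```text
t: 4.8
tool_pos: [0.4434, 0.0061, 0.3543]
tcp_rot: [0.708, -0.706, 0.0, -0.0]
contact_force: [1.0, -0.6, 0.4]
width: 0.0005
gripper_force: 0.0
```

Emit:
{"method": "servo_tool", "body": {"commands": [{"delta_pos":[1,0,0],"turn":[0,0,0]},{"delta_pos":[1,0,0],"turn":[0,0,0]},{"delta_pos":[1,0,0],"turn":[0,0,0]},{"delta_pos":[1,0,0],"turn":[0,0,0]},{"delta_pos":[1,0,0],"turn":[0,0,0]},{"delta_pos":[1,0,0],"turn":[0,0,0]},{"delta_pos":[1,0,0],"turn":[0,0,0]},{"delta_pos":[1,0,0],"turn":[0,0,0]},{"delta_pos":[0.9,0,0],"turn":[0,0,0]},{"delta_pos":[0,0,0],"turn":[0,0,0]},{"delta_pos":[0,0,0],"turn":[0,0,0]}]}}

```text
t: 5.9
tool_pos: [0.4438, -0.2155, 0.3539]
tcp_rot: [0.707, -0.707, -0.0, -0.0]
contact_force: [0.4, 0.5, -0.1]
width: 0.0006
gripper_force: 0.0
```

Emit:
{"method": "servo_tool", "body": {"commands": [{"delta_pos":[0.08,0.04,1],"turn":[0,0,0]},{"delta_pos":[0,0,1],"turn":[0,0,0]},{"delta_pos":[0,0,1],"turn":[0,0,0]},{"delta_pos":[0,0,1],"turn":[0,0,0]},{"delta_pos":[0,0,1],"turn":[0,0,0]},{"delta_pos":[0,0,1],"turn":[0,0,0]},{"delta_pos":[0,0,1],"turn":[0,0,0]},{"delta_pos":[0,0,1],"turn":[0,0,0]},{"delta_pos":[0,0,1],"turn":[0,0,0]},{"delta_pos":[0,0,0.6],"turn":[0,0,0]},{"delta_pos":[0,0,0],"turn":[0,0,0]},{"delta_pos":[0,0,0],"turn":[0,0,0]}]}}

```text
t: 7.1
tool_pos: [0.4436, -0.2169, 0.1146]
tcp_rot: [0.708, -0.706, 0.0, -0.0]
contact_force: [0.4, 0.5, 1.0]
width: 0.0005
gripper_force: 0.0
```

```bash
python3 - <<'E'
from h import *
print(read_state()["tool_pos"],read_state()["contact_force"])
a,_=grab_frame("side");b,_=grab_frame("top")
a=cv2.resize(a[260:420,230:390],(400,400),interpolation=2);b=cv2.resize(b[220:340,310:430],(400,400),interpolation=2)
cv2.imwrite("pics/s1.png",cv2.hconcat([a,b]))
E
```

```text
[ 0.4435912  -0.21688746  0.11462863] [0.38243397 0.4755519  0.97900878]
```

View pics/s1.png

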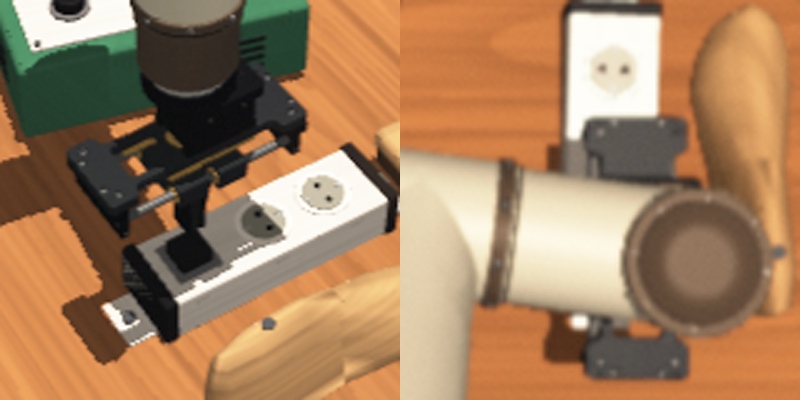

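The closed fingertip stands above the supply cap (side crop: tip at about (195,228), cap at (188,245)), and the last is clear of the gripper. Now I press gently.

Emit:
{"method": "servo_tool", "body": {"commands": [{"delta_pos":[0,0.04,0.5],"turn":[0,0,0]},{"delta_pos":[0,0,0.4],"turn":[0,0,0]},{"delta_pos":[0,0,0.2],"turn":[0,0,0]},{"delta_pos":[0,0,0.1],"turn":[0,0,0]},{"delta_pos":[0,0,0.1],"turn":[0,0,0]},{"delta_pos":[0,0,0.06],"turn":[0,0,0]},{"delta_pos":[0,0,0],"turn":[0,0,0]},{"delta_pos":[0,0,0],"turn":[0,0,0]}]}}

```text
t: 8.0
tool_pos: [0.4419, -0.2174, 0.0803]
tcp_rot: [0.708, -0.707, -0.0, 0.0]
contact_force: [-1.3, 1.0, 3.6]
width: 0.0007
gripper_force: 1.6
```

Emit:
{"method": "servo_tool", "body": {"commands": [{"delta_pos":[0,0,0.06],"turn":[0,0,0]},{"delta_pos":[0,0,0.06],"turn":[0,0,0]},{"delta_pos":[0,0,0],"turn":[0,0,0]},{"delta_pos":[0,0,0],"turn":[0,0,0]}]}}

```text
t: 8.4
tool_pos: [0.4419, -0.2174, 0.077]
tcp_rot: [0.708, -0.707, -0.0, 0.0]
contact_force: [-1.3, 1.0, 3.3]
width: 0.0002
gripper_force: 2.0
```

Emit:
{"method": "servo_tool", "body": {"commands": [{"delta_pos":[0,0,0.06],"turn":[0,0,0]},{"delta_pos":[0,0,0],"turn":[0,0,0]},{"delta_pos":[0,0,0],"turn":[0,0,0]}]}}

```text
t: 8.7
tool_pos: [0.442, -0.2174, 0.0755]
tcp_rot: [0.708, -0.707, -0.0, 0.0]
contact_force: [-2.3, 2.7, 4.4]
width: 0.0003
gripper_force: 2.3
```

Emit:
{"method": "servo_tool", "body": {"commands": [{"delta_pos":[0,0,0.04],"turn":[0,0,0]},{"delta_pos":[0,0,0],"turn":[0,0,0]},{"delta_pos":[0,0,0],"turn":[0,0,0]}]}}

```text
t: 9.0
tool_pos: [0.442, -0.2174, 0.0748]
tcp_rot: [0.708, -0.707, 0.0, 0.0]
contact_force: [-1.8, 1.1, 7.4]
width: 0.0007
gripper_force: 3.2
```

Emit:
{"method": "servo_tool", "body": {"commands": [{"delta_pos":[0,0,-0.3],"turn":[0,0,0]},{"delta_pos":[0,0,-0.7],"turn":[0,0,0]},{"delta_pos":[0,0,-1],"turn":[0,0,0]},{"delta_pos":[0,0,-1],"turn":[0,0,0]},{"delta_pos":[0,0,-1],"turn":[0,0,0]},{"delta_pos":[0,0,-1],"turn":[0,0,0]},{"delta_pos":[0,0,-1],"turn":[0,0,0]},{"delta_pos":[0,0,-1],"turn":[0,0,0]},{"delta_pos":[0,0,-0.2],"turn":[0,0,0]}]}}

```text
t: 9.9
tool_pos: [0.444, -0.218, 0.2579]
tcp_rot: [0.708, -0.706, 0.003, -0.002]
contact_force: [-0.2, 0.3, -0.2]
width: 0.0003
gripper_force: 0.0
```

Emit:
{"method": "servo_tool", "body": {"commands": [{"delta_pos":[-1,-0.5,0],"turn":[0,0,0]},{"delta_pos":[-1,-0.5,0],"turn":[0,0,0]},{"delta_pos":[-1,-0.5,0],"turn":[0,0,0]},{"delta_pos":[-1,-0.5,0],"turn":[0,0,0]},{"delta_pos":[-1,-0.5,0],"turn":[0,0,0]},{"delta_pos":[-1,0,0],"turn":[0,0,0]},{"delta_pos":[-1,0,0],"turn":[0,0,0]},{"delta_pos":[-1,0,0],"turn":[0,0,0]},{"delta_pos":[-1,0,0],"turn":[0,0,0]},{"delta_pos":[-1,0,0],"turn":[0,0,0]},{"delta_pos":[-1,0,0],"turn":[0,0,0]}]}}

```text
t: 11.0
tool_pos: [0.504, 0.0588, 0.2536]
tcp_rot: [0.708, -0.707, -0.0, 0.0]
contact_force: [0.5, -0.3, 0.2]
width: 0.0002
gripper_force: 0.0
```

Emit:
{"method": "servo_tool", "body": {"commands": [{"delta_pos":[0,0,0],"turn":[0,0,1]},{"delta_pos":[0,0,0],"turn":[0,0,0.7]},{"delta_pos":[0,0,0],"turn":[0,0,0]}]}}

```text
t: 11.3
tool_pos: [0.504, 0.058, 0.2536]
tcp_rot: [-0.619, 0.785, 0.0, -0.0]
contact_force: [-0.4, -0.4, -0.7]
width: 0.0005
gripper_force: 0.0
```

```bash
cat > t.py <<'E'
from h import *
import sys
from scipy.spatial.transform import Rotation as R
s=read_state();T=np.array(eval(sys.argv[1]))
d=R.from_quat(s["tcp_rot"]).inv().apply(T+[0,0,.019]-s["tool_pos"])/.025
print(s["t"],s["tool_pos"],"units to tip at target:",d.round(3))
E
python3 - <<'E'
from h import *
a,_=grab_frame("side");b,_=grab_frame("top")
a=cv2.resize(a[180:340,180:340],(400,400),interpolation=2);b=cv2.resize(b[160:320,150:310],(400,400),interpolation=2)
cv2.imwrite("pics/s2.png",cv2.hconcat([a,b]))
# supply cap height
im,D=grab_frame("side");v=im.max(2);S=[]
for y in range(347,372):
    for x in range(294,319):
        if D[y,x]>0 and v[y,x]<90:
            o,d=ray("side",(x,y));S.append(o+d*D[y,x])
print(len(S),np.sort(np.array(S)[:,2])[::max(1,len(S)//8)])
E
python3 t.py "[.505,.1435,.122]"
```

```text
174 [0.04722978 0.05545087 0.05648845 0.0575108  0.05850692 0.05899216
 0.05990418 0.06096113 0.06311344]
11.45 [0.50407175 0.05757954 0.25411239] units to tip at target: [-3.352  0.76   4.524]
```

View pics/s2.png

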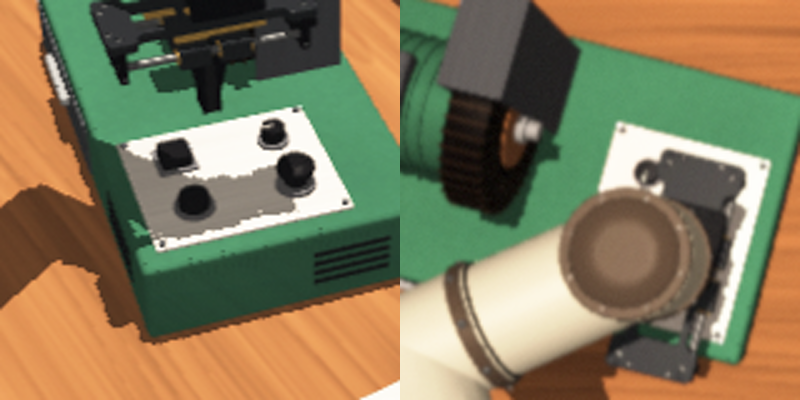

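The supply cap now reads about 58 mm high, so it is in. The hand is over the panel, clear of the wheel and the hood. Next, the extraction button.

Emit:
{"method": "servo_tool", "body": {"commands": [{"delta_pos":[-0.85,0.19,0],"turn":[0,0,0]},{"delta_pos":[-0.85,0.19,0],"turn":[0,0,0]},{"delta_pos":[-0.85,0.19,0],"turn":[0,0,0]},{"delta_pos":[-0.8,0.19,0],"turn":[0,0,0]},{"delta_pos":[0,0,0.8],"turn":[0,0,0]},{"delta_pos":[0,0,0.8],"turn":[0,0,0]},{"delta_pos":[0,0,0.8],"turn":[0,0,0]},{"delta_pos":[0,0,0.8],"turn":[0,0,0]},{"delta_pos":[0,0,0.4],"turn":[0,0,0]},{"delta_pos":[0,0,0],"turn":[0,0,0]},{"delta_pos":[0,0,0],"turn":[0,0,0]}]}}

```text
t: 12.55
tool_pos: [0.5058, 0.1437, 0.1652]
tcp_rot: [-0.619, 0.785, -0.0, 0.001]
contact_force: [-0.2, 0.1, -0.1]
width: 0.0007
gripper_force: 0.0
```

```bash
python3 - <<'E'
from h import *
a,_=grab_frame("side");b,_=grab_frame("top")
a=cv2.resize(a[180:340,180:340],(400,400),interpolation=2);b=cv2.resize(b[160:320,150:310],(400,400),interpolation=2)
cv2.imwrite("pics/s3.png",cv2.hconcat([a,b]))
E
python3 t.py "[.505,.1435,.122]"
```

```text
12.65 [0.505946   0.14389654 0.16569624] units to tip at target: [0.026 0.035 0.988]
```

View pics/s3.png

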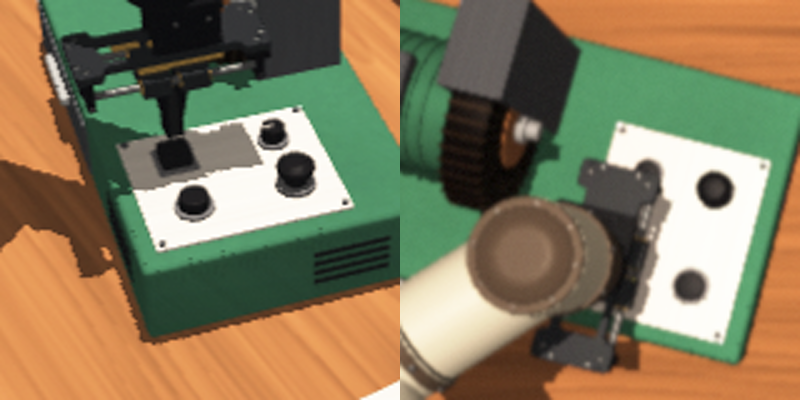

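The tip is centred over the extraction cap (side crop about (175,140)), with the hood and wheel clear. Pressing.

Emit:
{"method": "servo_tool", "body": {"commands": [{"delta_pos":[0.02,0.03,0.5],"turn":[0,0,0]},{"delta_pos":[0,0,0.3],"turn":[0,0,0]},{"delta_pos":[0,0,0.1],"turn":[0,0,0]},{"delta_pos":[0,0,0.1],"turn":[0,0,0]},{"delta_pos":[0,0,0.1],"turn":[0,0,0]},{"delta_pos":[0,0,0.06],"turn":[0,0,0]},{"delta_pos":[0,0,0.06],"turn":[0,0,0]},{"delta_pos":[0,0,0.06],"turn":[0,0,0]},{"delta_pos":[0,0,0],"turn":[0,0,0]},{"delta_pos":[0,0,0],"turn":[0,0,0]}]}}

```text
t: 13.65
tool_pos: [0.5044, 0.1432, 0.1327]
tcp_rot: [-0.619, 0.785, -0.0, 0.0]
contact_force: [-1.8, -0.4, 4.1]
width: 0.0007
gripper_force: 2.1
```

Emit:
{"method": "servo_tool", "body": {"commands": [{"delta_pos":[0,0,0.06],"turn":[0,0,0]},{"delta_pos":[0,0,0],"turn":[0,0,0]},{"delta_pos":[0,0,0],"turn":[0,0,0]}]}}

```text
t: 13.95
tool_pos: [0.5044, 0.1432, 0.1312]
tcp_rot: [-0.619, 0.785, -0.0, 0.0]
contact_force: [-2.1, -0.8, 6.6]
width: 0.0004
gripper_force: 2.7
```

Emit:
{"method": "servo_tool", "body": {"commands": [{"delta_pos":[0,0,0.02],"turn":[0,0,0]},{"delta_pos":[0,0,0],"turn":[0,0,0]},{"delta_pos":[0,0,-0.3],"turn":[0,0,0]},{"delta_pos":[0,0,-0.7],"turn":[0,0,0]},{"delta_pos":[0,0,-0.8],"turn":[0,0,0]},{"delta_pos":[0,0,-0.6],"turn":[0,0,0]},{"delta_pos":[1,0,0],"turn":[0,0,0]},{"delta_pos":[1,0,0],"turn":[0,0,0]},{"delta_pos":[1,0,0],"turn":[0,0,0]},{"delta_pos":[0,0,0],"turn":[0,0,0]},{"delta_pos":[0,0,0],"turn":[0,0,0]}]}}

```text
t: 15.05
tool_pos: [0.4872, 0.0703, 0.1906]
tcp_rot: [-0.619, 0.786, -0.0, 0.001]
contact_force: [0.2, -0.2, 0.7]
width: 0.0007
gripper_force: 0.0
```

```bash
python3 - <<'E'
from h import *
a,_=grab_frame("side");b,D=grab_frame("top");a,D=grab_frame("side")
v=a.max(2);S=[]
for y in range(230,252):
    for x in range(238,262):
        if D[y,x]>0 and v[y,x]<90:
            o,d=ray("side",(x,y));S.append(o+d*D[y,x])
S=np.array(S);S=S[(S[:,2]<.14)&(np.hypot(S[:,0]-.505,S[:,1]-.1435)<.015)]
if len(S):print(len(S),np.percentile(S[:,2],[10,50,90]))
a=cv2.resize(a[180:340,180:340],(400,400),interpolation=2);b=cv2.resize(b[160:320,150:310],(400,400),interpolation=2)
cv2.imwrite("pics/s4.png",cv2.hconcat([a,b]))
E
python3 t.py "[.4875,.0707,.122]"
```

```text
57 [0.11060526 0.11464687 0.11726238]
15.2 [0.48725122 0.07110532 0.19046672] units to tip at target: [ 0.014 -0.013  1.979]
```

View pics/s4.png

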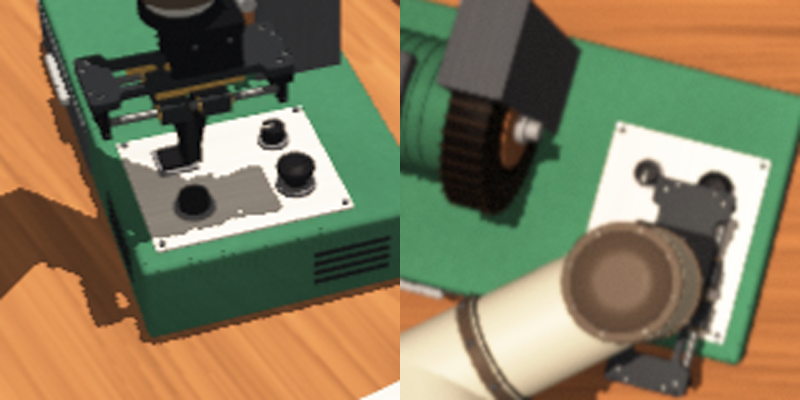

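The extraction cap now reads about 114 mm, so it is in. The tip is above the brush start cap (side crop about (194,197)), and the stop head is clear of the hand. Pressing.

Emit:
{"method": "servo_tool", "body": {"commands": [{"delta_pos":[0.01,-0.01,0.7],"turn":[0,0,0]},{"delta_pos":[0,0,0.6],"turn":[0,0,0]},{"delta_pos":[0,0,0.4],"turn":[0,0,0]},{"delta_pos":[0,0,0.2],"turn":[0,0,0]},{"delta_pos":[0,0,0.1],"turn":[0,0,0]},{"delta_pos":[0,0,0.1],"turn":[0,0,0]},{"delta_pos":[0,0,0.06],"turn":[0,0,0]},{"delta_pos":[0,0,0.06],"turn":[0,0,0]},{"delta_pos":[0,0,0.06],"turn":[0,0,0]},{"delta_pos":[0,0,0],"turn":[0,0,0]},{"delta_pos":[0,0,0],"turn":[0,0,0]}]}}

```text
t: 16.3
tool_pos: [0.4871, 0.0702, 0.1338]
tcp_rot: [-0.619, 0.785, -0.0, 0.0]
contact_force: [-2.8, 1.4, 5.1]
width: 0.0005
gripper_force: 2.0
```

Emit:
{"method": "servo_tool", "body": {"commands": [{"delta_pos":[0,0,0.06],"turn":[0,0,0]},{"delta_pos":[0,0,0],"turn":[0,0,0]},{"delta_pos":[0,0,0],"turn":[0,0,0]}]}}

```text
t: 16.6
tool_pos: [0.4872, 0.0701, 0.1322]
tcp_rot: [-0.619, 0.785, -0.0, 0.0]
contact_force: [-2.1, 1.7, 3.5]
width: 0.0002
gripper_force: 2.2
```

Emit:
{"method": "servo_tool", "body": {"commands": [{"delta_pos":[0,0,0.05],"turn":[0,0,0]},{"delta_pos":[0,0,0],"turn":[0,0,0]},{"delta_pos":[0,0,0],"turn":[0,0,0]}]}}

```text
t: 16.9
tool_pos: [0.4872, 0.0701, 0.131]
tcp_rot: [-0.619, 0.785, -0.0, 0.0]
contact_force: [-3.3, 1.4, 5.4]
width: 0.0004
gripper_force: 2.9
```

Emit:
{"method": "servo_tool", "body": {"commands": [{"delta_pos":[0,0,-0.3],"turn":[0,0,0]},{"delta_pos":[0,0,-0.7],"turn":[0,0,0]},{"delta_pos":[0,0,-1],"turn":[0,0,0]},{"delta_pos":[0,0,-1],"turn":[0,0,0]},{"delta_pos":[0,0,-1],"turn":[0,0,0]},{"delta_pos":[0,0,-1],"turn":[0,0,0]},{"delta_pos":[1,0,-1],"turn":[0,0,0]},{"delta_pos":[1,0,0],"turn":[0,0,0]},{"delta_pos":[1,0,0],"turn":[0,0,0]},{"delta_pos":[1,0,0],"turn":[0,0,0]},{"delta_pos":[0,0,0],"turn":[0,0,0]},{"delta_pos":[0,0,0],"turn":[0,0,0]}]}}

```text
t: 18.1
tool_pos: [0.4636, -0.0277, 0.2807]
tcp_rot: [-0.618, 0.786, -0.0, 0.0]
contact_force: [0.1, 0.2, -0.2]
width: 0.0005
gripper_force: 0.0
```

```bash
python3 - <<'E'
from h import *
np.set_printoptions(precision=4,suppress=True)
for c in("side","top"):
  im,D=grab_frame(c);v=im.max(2);cv2.imwrite(f"pics/{c}9.png",im)
  P=camera_params(c);K=np.array(P["camera_matrix"]);E=np.array(P["extrinsics"])
  for n,p in dict(sup=(.4425,-.2175,.058),ext=(.505,.1435,.114),brush=(.4875,.0707,.114),stop=(.592,.043,.138)).items():
    q=E[:3,:3].T@(np.array(p)-E[:3,3]);u=K@[q[0],-q[1],-q[2]];u=(u[:2]/u[2]).round().astype(int)
    S=[]
    for y in range(u[1]-4,u[1]+5):
      for x in range(u[0]-4,u[0]+5):
        if D[y,x]>0: o,d=ray(c,(x,y));S.append((o+d*D[y,x])[2])
    print(c,n,u,np.percentile(S,[25,50,75]))
E
```

```text
side sup [306 361] [0.0566 0.0584 0.06  ]
side ext [250 242] [0.1125 0.1145 0.1161]
side brush [258 261] [0.1118 0.1148 0.1165]
side stop [300 245] [0.1352 0.1367 0.1389]
top sup [373 293] [0.0552 0.0563 0.058 ]
top ext [239 268] [0.1108 0.1123 0.1138]
top brush [266 275] [0.5879 0.5937 0.616 ]
top stop [277 234] [0.1336 0.1353 0.1369]
```

View pics/side9.png

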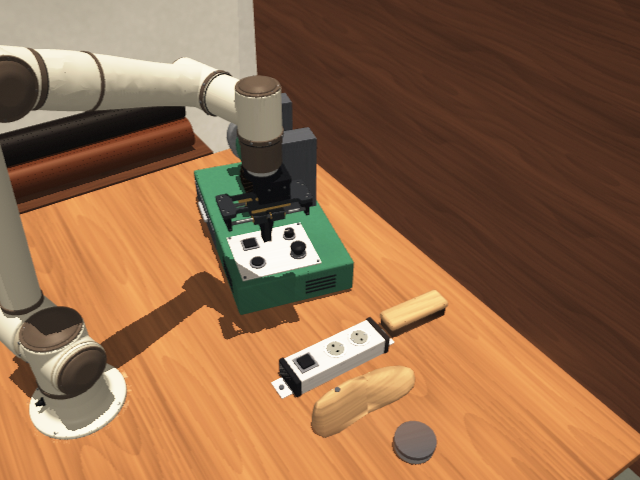

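The picture shows supply (306,361), extraction (250,242) and brush start (258,261) all down, and the stop button (300,245) still up. The last, tin and shoe brush lie where they were, and the hand is clear in the air.

```bash
python3 -c "
from rig import *
print(close_job())"
```

```text
the job is handed in; nothing more can be done
None
```

I pressed in the supply switch, the extraction button and the brush start button in that order. Camera depth shows all three down about 7–8 mm and the stop button still out. The loose items were left alone, and the job is handed in; it returned no verdict.

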